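Scoop the beads into the games box and shut it

TASK

Use the hand scoop to scoop the four big wooden beads out of the sorting tray and tip them into the wooden games box; the fingers must not touch the beads. Then lay the scoop flat in the emptied tray and gently lower the lid of the box until it is fully closed. Leave everything else on the table where it stands.

Things in the scene. Friction and masses are not known exactly. Their poses are not given: they have to be found in the camera images.
- scoop: aluminium hand scoop on the table between tray and box, 195 mm long, about 0.18 kg. Flat bed 100 mm (x -50 to +50) by 98 mm, 2 mm thick, mouth open at +x; side walls 38 mm high, 22 mm near the mouth; back wall 42 mm high. A straight wooden handle, 18 mm wide (y), 22 mm deep, 100 mm long, runs back (-x) and up at 20 degrees from the back wall. Origin: centre of the bed's underside, z up
- scoop_grip (a point): middle of the scoop's handle, 96 mm behind and 55 mm above the scoop's origin; axes as the scoop's
- scoop_lip (a point): middle of the scoop's front lip, at its underside, 50 mm ahead of the scoop's origin
- tray: wooden tray fixed on the table, left or right. Origin on the table under its middle, x to its far end. Floor 5 mm above the table, x -130 to +90 mm, inner width 108 mm; side walls 35 mm high, 8 mm thick; near end wall (x -138 to -130) 18 mm high; from x = +90 mm the far end slopes outwards and up at 50 degrees to 40 mm high
- bead0: one of four alike wooden beads, a barrel with bevelled ends, 40 mm across and 36 mm tall, 28 g, at first standing on end in the far part of the tray; origin at its centre, z along its hole
- bead1: one of four alike wooden beads, a barrel with bevelled ends, 40 mm across and 36 mm tall, 28 g, at first standing on end in the far part of the tray; origin at its centre, z along its hole
- bead2: one of four alike wooden beads, a barrel with bevelled ends, 40 mm across and 36 mm tall, 28 g, at first standing on end in the far part of the tray; origin at its centre, z along its hole
- bead3: one of four alike wooden beads, a barrel with bevelled ends, 40 mm across and 36 mm tall, 28 g, at first standing on end in the far part of the tray; origin at its centre, z along its hole
- box: wooden games box fixed on the table on the other side of the table from the tray; 150 mm (x) by 170 mm (y), 80 mm high, walls and floor 6 mm, open on top; origin at the centre of its underside, x pointing to its hinged far side
- lid (a joint): angle of the box's lid: 0 closed, grows as it opens, up to 1.75 rad. The lid is a board 150 x 170 mm, 8 mm thick, 0.15 kg, on a stiff hinge that stays at whatever angle it is left; it starts standing open
- lid_hinge (a point): middle of the lid's hinge line, on the far rim of the box 80 mm above the table (box frame x = +75 mm), under the lid's board; axes of the lid: with the lid closed x points away from the box's front and z up
- lid_edge (a point): middle of the lid's free edge, on its outer face, 150 mm from the hinge line; axes as the lid's
- lid_handle (a point): centre of the knob on the lid's outer face: a dark wooden knob 28 mm wide, standing 43 mm off the face, 120 mm from the hinge line and on the lid's middle line
- brush_jar: open steel tin of paint brushes, 72 mm wide, 190 mm tall with the brushes, standing beyond the scoop; origin at its underside. A bystander: leave it where it stands
- tape_roll: cardboard roll of tape lying flat, 90 mm wide, 25 mm high, at the far side; origin at its underside. A bystander: leave it where it stands
- mug: white mug, 76 mm wide plus handle, 90 mm tall; origin at its underside. A bystander: leave it where it stands
- glue_bottle: white glue bottle with orange cap, 60 mm wide, 150 mm tall; origin at its underside. A bystander: leave it where it stands
- paint_jar: clear jar with paper label, 68 mm wide, 85 mm tall; origin at its underside. A bystander: leave it where it stands
- tin: steel can with paper label, 72 mm wide, 100 mm tall; origin at its underside. A bystander: leave it where it stands
Not all that is in view belongs to the job. What is shaped like the bead2 but red is not meant.

How it is judged:
By the outcome, as a careful person would: the job done as asked, in the order asked, and still so for the second after the job is handed in, with the robot touching nothing.
It also fails if it takes over 72 s, if anything falls off the work surface, if the arm or the gripper's body presses on something with over 40 N, if the wrist force passes 120 N, or if a joint passes its speed limit or range.

ROBOT

A 6-joint arm with a two-finger parallel gripper is mounted at the origin on the work surface. World frame = base frame: x ahead of the robot, y to its left, z up, the work surface at z = 0. Lengths are in m, angles in degrees, forces in N, time in s.
With the tool pointing down it reaches from about 0.3 to 0.75 m from the base axis. Payload 8.5 kg.
Tool frame: the origin (TCP) lies midway between the tips of the shut fingers; the grasp point (between the pads) lies grasp_offset behind it (grasp_offset is the distance from the TCP to the grasp point, in m); z points along the fingers, y is the line along which they close (so a half turn about z gives the same grasp; the last joint's range is limited). The gripper opens to 85 mm and grips with 20 to 120 N. Pads are 22 mm wide; open, the fingers measure 114 mm over their backs; the gripper's body (76 mm by 85 mm) begins 54 mm behind the grasp point. The pads swing forward as they close: fully open they stand 13 mm farther back than shut.
Start: joints at [54.357, 21.807, 74.336, -0, 83.858, -12.336], TCP at [0.218, 0.505, 0.231] pointing down, gripper open.
Joint ranges: [-178.18, 178.18], [-50.72, 133.34], [12.68, 142.11], [-81.47, 261.47], [9.98, 163.14], [-165.26, 165.26]. Speed limits (degrees/s): [136.94, 136.94, 180, 180, 180, 180].

INTERFACE

Orientations are given as a 3x3 rotation matrix whose columns are the frame's x, y, z axes.
In Python, from rig import observe, get_image, camera_params, close_job, grasp_offset gives the robot as it stands.
- The arm moves only by the shell command python3 -m handwheel 'ROWS' [OPENING] [FORCE]. ROWS is JSON, a list of rows, each a list of 2 entries, a list of its own where there are three numbers: the shift along the tool's x, y, z as a fraction of full scale, then the turn, a rotation vector about the tool's x, y, z as a fraction of full scale. In form: [[[dx, dy, dz], [ax, ay, az]], ...]. A call has 1 to 10 rows; each row is the pose to reach, as a shift and turn from the pose commanded when the call began, along the tool's axes at that moment, turning the shorter way round; what a row does not reach only later rows make up. Full scale, the value 1, is 0.5 m for a shift and pi rad for a turn. A row lasts 1/10 s, in which the tool goes at most 50 mm and 8.59 degrees, less where a joint would pass 70% of its speed; a pose out of reach is approached as far as the arm can. A call with a number of a shift or a turn outside -1 to 1 is refused whole. A call with a gripper value outside its range is refused whole. OPENING is the opening, from 0 (shut) to 1 (fully open), set as the call begins (- or left out, the last holds). The fingers move at their own pace and stop on an object; FORCE is the grip in N (left out, the last holds). Time passes only in rows, so rows that repeat a pose let the fingers close. It gives the time, the measured TCP pose, the force, the opening and the grip force at its end, in the units of the state.
- observe(): the state, without advancing time (a new reading comes with each control period).
- get_image(name): name is "side" or "top"; returns (picture, depth): 420x560x3 uint8, red, green, blue; 420x560 float32, m along the optical axis (not along the pixel's ray), 0 where there is no reading.
- camera_params(name): a dict with "K" (3x3 intrinsics, pixels), "R" (3x3) and "t" (3): a world point X has camera coordinates R X + t. Camera axes: x right, y down, z forward; pixel columns grow to the right and rows downward; lengths in m; the calibration is good to about 2 mm. A picture is of the moment at which its call begins. camera_params takes no time and is no camera call.
- close_job(): hands the job in; it is judged then, once.
The state is a dict: "time_s": time; "q": joint angles; "qvel": joint speeds; "joint_efforts": joint torques, N m; "position": TCP position; "tool_rot": TCP orientation; "ft_force": force on the tool from outside, world axes, zero at the start; "wrist_torque": the same for the moment, N m; "grip_width": finger opening in m; "gripper_force": force on a finger pad.
Only numpy, scipy, OpenCV 4.12 (cv2) and the standard library are available. Lean on these libraries where they do the work, as an engineer would, in place of code of your own. Each camera call takes 0.05 s, during which the arm holds its last target. There are 200 camera calls.

## Working session

There is one attempt and no reset: what is moved stays moved. The work goes in short steps, Python scripts to look and compute and a shell command to move; the robot and the scene stay as the last step left them, time stands still between calls to the robot, and variables do not carry over. Pictures are saved under pics/ and viewed, at most 10 in all, crops included, and the job is handed in when it is done.

```bash
ls; mkdir -p pics; python3 - <<'E'
from rig import *
import cv2,numpy as np
print(grasp_offset)
for n in("side","top"):
    p,d=get_image(n);cv2.imwrite(f"pics/{n}0.png",p[:,:,::-1]);np.save(f"pics/{n}0.npy",d)
    c=camera_params(n);print(n,np.array(c["K"]).round(1).tolist(),np.array(c["R"]).round(3).tolist(),np.array(c["t"]).round(3).tolist(), (d>0).mean())
s=observe();print(s)
E
```

```text
pics
0.0187
side [[515.0, 0.0, 281.0], [0.0, 515.0, 207.2], [0.0, 0.0, 1.0]] [[0.793, -0.609, 0.005], [-0.377, -0.498, -0.781], [0.478, 0.618, -0.625]] [-0.483, 0.315, 1.117] 0.996156462585034
top [[535.4, 0.0, 285.4], [0.0, 535.4, 216.6], [0.0, 0.0, 1.0]] [[0.011, -1.0, 0.002], [-0.986, -0.011, -0.164], [0.164, -0.0, -0.987]] [-0.019, 0.602, 1.885] 0.9961011904761905
{'time_s': 0.1, 'q': array([ 5.43546386e+01,  2.18390879e+01,  7.43805596e+01,  5.58177376e-04,
        8.38586901e+01, -1.23355100e+01]), 'qvel': array([-0.01216133, -0.09501583, -0.09521276,  0.02179795,  0.085247  ,
       -0.01113458]), 'joint_efforts': array([ 3.92034097e-03, -4.49219334e+01, -2.31655526e+01, -1.97131776e-04,
        3.64422449e-03,  2.27220090e-05]), 'position': array([0.21747351, 0.50488502, 0.2307543 ]), 'tool_rot': array([[-9.18377822e-01,  3.95703840e-01, -8.04657695e-04],
       [ 3.95704543e-01,  9.18377206e-01, -1.10543517e-03],
       [ 3.01554344e-04, -1.33361385e-03, -9.99999065e-01]]), 'ft_force': array([ 0.09779701,  0.31564748, -0.27404329]), 'wrist_torque': array([ 0.03837797,  0.04351921, -0.00533499]), 'gripper_force': 0.0, 'grip_width': 0.08547076777771459}
```

View pics/top0.png

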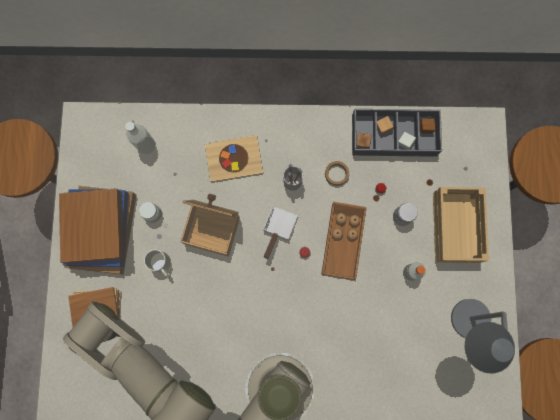

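View pics/side0.png

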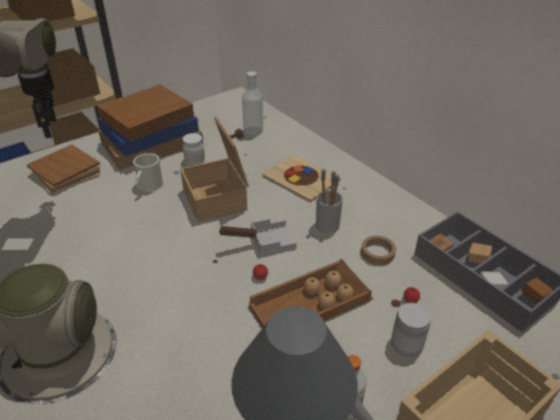

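```bash
cat > h.py <<'E'
import numpy as np,cv2
from rig import *
def cam(n):
    c=camera_params(n);return np.array(c["K"]),np.array(c["R"]),np.array(c["t"])
def ray(n,uv,z):
    K,R,t=cam(n);uv=np.atleast_2d(uv).astype(float)
    d=np.c_[uv,np.ones(len(uv))]@np.linalg.inv(K).T@R;o=-R.T@t
    return o+d*((z-o[2])/d[:,2])[:,None]
def cloud(n,d):
    K,R,t=cam(n);v,u=np.indices(d.shape)
    p=np.stack([u,v,np.ones_like(u)],-1)@np.linalg.inv(K).T*d[...,None]
    return (p-t)@R
def proj(n,X):
    K,R,t=cam(n);c=(np.atleast_2d(X)@R.T+t)@K.T;return c[:,:2]/c[:,2:]
def local(X,R,o): return (np.atleast_2d(X)-o)@R
E
python3 - <<'E'
from h import *
a=cv2.imread("pics/top0.png")[170:290,170:380];b=cv2.imread("pics/side0.png")[110:340,170:380]
a=cv2.resize(a,None,fx=3.5,fy=3.5,interpolation=cv2.INTER_CUBIC)
a=cv2.convertScaleAbs(a,alpha=1.4);cv2.imwrite("pics/a.png",a)
b=cv2.resize(b,None,fx=2.6,fy=2.6,interpolation=cv2.INTER_CUBIC);cv2.imwrite("pics/b.png",cv2.convertScaleAbs(b,alpha=1.4))
d=np.load("pics/top0.npy");P=cloud("top",d);im=cv2.imread("pics/top0.png");hsv=cv2.cvtColor(im,cv2.COLOR_BGR2HSV)
for (u,v) in [(360,300),(260,260),(278,230),(341,218),(304,252),(344,260),(210,235),(270,250)]: print(u,v,P[v,u].round(4),hsv[v,u])
def comp(name,lo,hi,box,zmin,zmax):
    u0,v0,u1,v1=box;m=np.zeros(d.shape,bool);m[v0:v1,u0:u1]=True
    m&=(cv2.inRange(hsv,np.array(lo),np.array(hi))>0)&(P[...,2]>zmin)&(P[...,2]<zmax)
    q=P[m].astype(np.float32);r=cv2.minAreaRect(q[:,:2].copy());print(name,len(q),np.round(r[0],4),np.round(r[1],4),round(r[2],1),'z',np.percentile(q[:,2],[5,50,95]).round(3))
    return q
comp("tray",(0,0,0),(180,255,255),(318,198,372,284),.022,.06)
comp("box",(0,0,0),(180,255,255),(176,195,245,262),.06,.095)
comp("lid",(0,0,0),(180,255,255),(176,190,245,262),.1,.3)
comp("scoop",(0,0,0),(180,255,255),(258,200,302,264),.012,.1)
E
```

```text
360 300 [ 0.3076 -0.2854  0.0019] [ 25  25 172]
260 260 [0.4477 0.0782 0.0049] [ 24  24 172]
278 230 [0.5591 0.014  0.0041] [ 30   4 190]
341 218 [ 0.6009 -0.2148  0.0379] [ 13 112 112]
304 252 [ 0.4762 -0.0812  0.0315] [  7 117 111]
344 260 [ 0.4512 -0.2284  0.0042] [ 14 132 141]
210 235 [0.5372 0.2633 0.0078] [ 16  97 116]
270 250 [0.4782 0.0405 0.0693] [12 75 88]
tray 891 [ 0.5216 -0.2256] [0.1251 0.2643] 81.1 z [0.025 0.035 0.045]
box 305 [0.5585 0.257 ] [0.1733 0.1584] 75.1 z [0.064 0.079 0.088]
lid 362 [0.6206 0.2392] [0.1696 0.0569] 75.8 z [0.115 0.213 0.232]
scoop 283 [0.5536 0.0081] [0.2336 0.158 ] 1.1 z [0.013 0.046 0.079]
```

View pics/a.png

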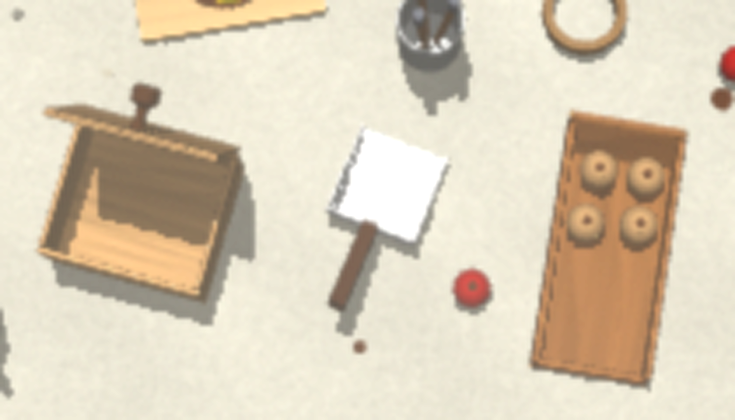

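View pics/b.png

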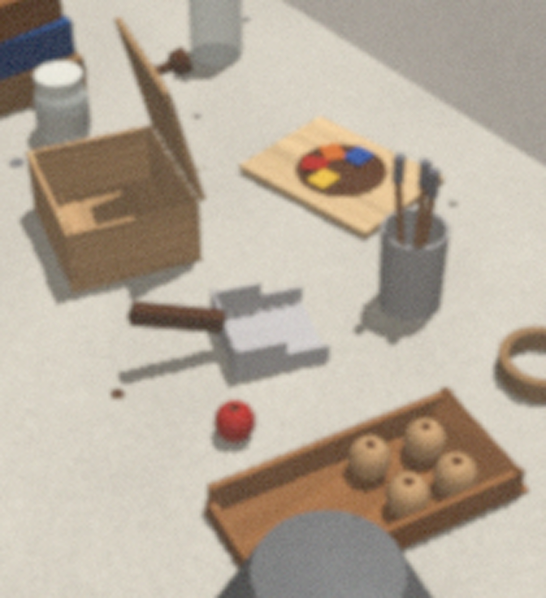

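The top view shows the tray at about (344,241), the four beads around (346,226), the scoop at (280,225) with its handle near (271,246), and the box at (210,229) with its knob at (211,198). A red decoy bead is at (304,252). Next I'll refine these measurements.

```bash
python3 - <<'E'
from h import *
d=np.load("pics/top0.npy");P=cloud("top",d);im=cv2.imread("pics/top0.png");hsv=cv2.cvtColor(im,cv2.COLOR_BGR2HSV)
def win(b): m=np.zeros(d.shape,bool);m[b[1]:b[3],b[0]:b[2]]=True;return m
Z=P[...,2]
# tray walls
m=win((318,198,372,284))&(Z>.03)&(Z<.045);q=P[m]
th=np.radians(-8.9)
for k in range(4):
    ax=np.array([np.cos(th),np.sin(th)]);ay=np.array([-ax[1],ax[0]])
    c=q[:,:2]-np.array([.5216,-.2256]);x=c@ax;y=c@ay
    s=[]
    for g in (1,-1):
        w=(y*g>.047)&(x<.08)&(x>-.11);pf=np.polyfit(x[w],y[w],1);s.append((pf,w.sum()))
    th+=np.arctan((s[0][0][0]+s[1][0][0])/2)
print("tray th",np.degrees(th),[(np.round(a[0],4),a[1]) for a in s],'x',x.min(),x.max())
# near end wall
m=win((318,198,372,284))&(Z>.012)&(Z<.03);c=P[m][:,:2]-[.5216,-.2256];x=c@ax;w=x<-.1;print('near wall',w.sum(),np.percentile(x[w],[5,50,95]).round(4))
# beads: top plateau
bm=(win((328,208,364,245))&(Z>.036)&(Z<.05)&(hsv[...,1]<125)).astype(np.uint8)
n,lab,st,ce=cv2.connectedComponentsWithStats(bm)
for i in range(1,n):
    if st[i,4]>8:
        b=P[lab==i];r=ray("top",ce[i],.041)[0];o=np.array([.5216,-.2256]);print('bead',st[i,4],ce[i].round(1),r.round(4),'local',((r[:2]-o)@ax).round(4),((r[:2]-o)@ay).round(4),np.median(b[:,2]).round(4))
# scoop bed white mask
w=(win((258,200,302,244))&(cv2.inRange(hsv,np.array((0,0,182)),np.array((180,16,255)))>0)).astype(np.uint8)
n,lab,st,ce=cv2.connectedComponentsWithStats(w);i=1+np.argmax(st[1:,4]);print('bed px',st[i],ce[i])
cs,_=cv2.findContours((lab==i).astype(np.uint8),0,1);r=cv2.minAreaRect(ray("top",cs[0][:,0],.002)[:,:2].astype(np.float32));print('bed rect',np.round(r[0],4),np.round(r[1],4),r[2])
# handle
hm=win((258,232,284,264))&(hsv[...,1]>60)&(hsv[...,2]<130)&(Z>.02)&(Z<.11);q=P[hm];print('handle',len(q),q.mean(0).round(4))
u,s_,v=np.linalg.svd(q-q.mean(0));print(v[0],'heading',np.degrees(np.arctan2(v[0,1],v[0,0])),'ends',((q-q.mean(0))@v[0]).min(),((q-q.mean(0))@v[0]).max())
# lid
m=win((176,190,245,262))&(Z>.1)&(Z<.3);q=P[m];print('lid zmax',q[:,2].max(), q[q[:,2].argmax()])
for lo,hi in((.1,.14),(.14,.18),(.18,.22),(.22,.25)):
    t=q[(q[:,2]>lo)&(q[:,2]<hi)];print(lo,len(t),t.mean(0).round(4) if len(t) else '')
hk=win((195,185,225,212))&(hsv[...,2]<90)&(Z>.1);print('knob',hk.sum(),P[hk].mean(0).round(4))
E
```

```text
tray th -8.944939376098196 [(array([-0.0028,  0.0582]), np.int64(97)), (array([ 0.0028, -0.0571]), np.int64(104))] x -0.12798097848708068 0.1321054874728407
near wall 103 [-0.1323 -0.1265 -0.1039]
bead 50 [340.9 217.7] [ 0.6016 -0.214   0.041 ] local 0.0772 0.0239 0.04
bead 43 [354.4 219.3] [ 0.5964 -0.263   0.041 ] local 0.0797 -0.0253 0.0407
bead 40 [337.4 233. ] [ 0.5452 -0.201   0.041 ] local 0.0195 0.028 0.0418
bead 45 [352.  233.5] [ 0.5441 -0.254   0.041 ] local 0.0267 -0.0246 0.0417
bed px [267 207  31  31 570] [281.45964912 222.08245614]
bed rect [0.5884 0.0028] [0.0904 0.0935] 69.80233001708984
handle 99 [0.4967 0.0388 0.0671]
[-0.87477849  0.3210679   0.36287463] heading 159.84546657648193 ends -0.047841541709257036 0.04917306845959677
lid zmax 0.240106629124222 [0.61148085 0.31885173 0.24010663]
0.1 45 [0.6238 0.2285 0.1189]
0.14 56 [0.6158 0.2361 0.1596]
0.18 118 [0.6175 0.2401 0.2062]
0.22 143 [0.6025 0.2432 0.2273]
knob 36 [0.6267 0.2342 0.2059]
```

```bash
cat >> h.py <<'E'
from scipy.spatial.transform import Rotation as Ro
def S(head,pitch=0):  # scoop frame rot; pitch>0 = lip down
    return Ro.from_euler('z',head,degrees=True)*Ro.from_euler('y',pitch,degrees=True)
def tool(t): # tool in scoop frame, tilted t deg forward
    return Ro.from_euler('y',0,degrees=True)*Ro.from_matrix(np.array([[-np.cos(np.radians(t)),0,np.sin(np.radians(t))],[0,1,0],[-np.sin(np.radians(t)),0,-np.cos(np.radians(t))]]))
def rel(p,R,s=None):
    s=s or observe();R0=Ro.from_matrix(s["tool_rot"]);dp=R0.inv().apply(np.array(p)-s["position"])/.5
    w=(R0.inv()*R).as_rotvec()/np.pi;n=max(np.linalg.norm(dp)*.5/.05,np.linalg.norm(w)*180/8.59)
    print("d",dp.round(4).tolist(),"w",w.round(4).tolist(),"minrows",round(n,1))
    return dp,w
G=np.array([-.096,0,.055])
def scoop_pose(o,head,pitch,T=None): # tcp pose for scoop origin o
    T=T or (G+.0187*tool(20).as_matrix()[:,2],tool(20))
    if isinstance(T,str): z=np.load(T);T=(z[:3],Ro.from_rotvec(z[3:]))
    A=S(head,pitch);return np.array(o)+A.apply(T[0]),A*T[1]
E
python3 - <<'E'
from h import *
g=np.array([.4945,.0392,.056]);A=S(-20.15);R=A*tool(20);p=g+.0187*R.as_matrix()[:,2]
print(p)
rel(p+[0,0,.10],R)
E
```

```text
[0.50050432 0.03699679 0.03842775]
d [-0.8902, -0.6352, 0.1852] w [-0.0035, -0.1112, -0.0173] minrows 11.1
```

```bash
python3 -m handwheel '[[[-0.89,-0.635,0.185],[-0.0035,-0.111,-0.017]],[[-0.89,-0.635,0.185],[-0.0035,-0.111,-0.017]],[[-0.89,-0.635,0.185],[-0.0035,-0.111,-0.017]],[[-0.89,-0.635,0.185],[-0.0035,-0.111,-0.017]],[[-0.89,-0.635,0.185],[-0.0035,-0.111,-0.017]],[[-0.89,-0.635,0.185],[-0.0035,-0.111,-0.017]],[[-0.89,-0.635,0.185],[-0.0035,-0.111,-0.017]],[[-0.89,-0.635,0.185],[-0.0035,-0.111,-0.017]],[[-0.89,-0.635,0.185],[-0.0035,-0.111,-0.017]],[[-0.89,-0.635,0.185],[-0.0035,-0.111,-0.017]]]' 1 100
python3 - <<'E'
from h import *
g=np.array([.4945,.0392,.056]);A=S(-20.15);R=A*tool(20);p=g+.0187*R.as_matrix()[:,2]
rel(p+[0,0,.05],R);rel(p,R);s=observe();print(s["q"].round(1))
E
```

```text
time_s: 1.1
position: [0.4735, 0.0813, 0.1476]
tool_rot: [[-0.882, 0.346, 0.321], [0.325, 0.938, -0.117], [-0.342, 0.002, -0.94]]
ft_force: [2.1, 0.3, -0.1]
grip_width: 0.0853
gripper_force: 0.0
d [-0.036, -0.0647, 0.1389] w [0.0003, 0.0, -0.0005] minrows 1.6
d [-0.0018, -0.0648, 0.2329] w [0.0003, 0.0, -0.0005] minrows 2.4
[ -0.9  14.3 104.9  -9.6  42.2 -64.6]
```

```bash
python3 -m handwheel '[[[-0.036,-0.065,0.1],[0,0,0]],[[-0.036,-0.065,0.139],[0,0,0]],[[-0.036,-0.065,0.139],[0,0,0]],[[-0.025,-0.065,0.17],[0,0,0]],[[-0.014,-0.065,0.2],[0,0,0]],[[-0.002,-0.065,0.233],[0,0,0]],[[-0.002,-0.065,0.233],[0,0,0]],[[-0.002,-0.065,0.233],[0,0,0]]]' 
python3 - <<'E'
from h import *
g=np.array([.4945,.0392,.056]);A=S(-20.15);R=A*tool(20);p=g+.0187*R.as_matrix()[:,2]
rel(p,R);p,d=get_image("side");cv2.imwrite("pics/c.png",cv2.convertScaleAbs(cv2.resize(p[190:320,180:340,::-1],None,fx=4,fy=4),alpha=1.5))
E
```

```text
time_s: 1.9
position: [0.5, 0.0396, 0.0397]
tool_rot: [[-0.882, 0.344, 0.322], [0.324, 0.939, -0.116], [-0.342, 0.002, -0.94]]
ft_force: [-0.1, -0.9, 0.1]
grip_width: 0.0854
gripper_force: 0.0
d [-0.0016, -0.0046, 0.0033] w [0.0005, 0.0001, -0.0001] minrows 0.1
```

View pics/c.png

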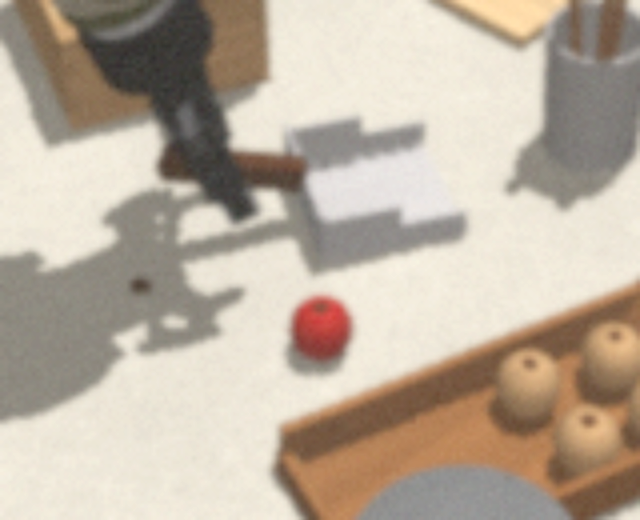

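The fingers straddle the middle of the handle at about (235,175) in the crop. I'll close them.

```bash
python3 -m handwheel '[[[-0.0016,-0.005,0.003],[0,0,0]],[[-0.0016,-0.005,0.003],[0,0,0]],[[-0.0016,-0.005,0.003],[0,0,0]],[[-0.0016,-0.005,0.003],[0,0,0]],[[-0.0016,-0.005,0.003],[0,0,0]],[[-0.0016,-0.005,0.003],[0,0,0]],[[-0.0016,-0.005,0.003],[0,0,0]],[[-0.0016,-0.005,0.003],[0,0,0]]]' 0 100
```

```text
time_s: 2.75
position: [0.5005, 0.0361, 0.0378]
tool_rot: [[-0.882, 0.345, 0.322], [0.325, 0.938, -0.117], [-0.342, 0.002, -0.94]]
ft_force: [-1.0, -1.0, 6.0]
grip_width: 0.0165
gripper_force: 97.2
```

```bash
python3 - <<'E'
from h import *
p,d=get_image("top");hsv=cv2.cvtColor(p,cv2.COLOR_RGB2HSV);s=observe()
m=np.zeros(d.shape,np.uint8);m[198:250,255:305]=cv2.inRange(hsv,np.array((0,0,182)),np.array((180,16,255)))[198:250,255:305]
n,lab,st,ce=cv2.connectedComponentsWithStats(m);i=1+np.argmax(st[1:,4])
v,u=np.nonzero(lab==i);W=ray("top",np.c_[u,v],.002)
A=S(-20.15);T=(G+.0187*tool(20).as_matrix()[:,2]);o=s["position"]-A.apply(T);print("origin pred",o)
L=A.inv().apply(W-o);print(len(L),np.percentile(L[:,0],[1,50,99]).round(4),np.percentile(L[:,1],[1,50,99]).round(4))
for y in(-.03,-.015,0,.015,.03):
    w=abs(L[:,1]-y)<.006;print(y,L[w,0].max().round(4),L[w,0].min().round(4))
r=cv2.minAreaRect(W[:,:2].astype(np.float32));print(r)
R=Ro.from_matrix(s["tool_rot"]);print((A.inv()*R).as_euler('yxz',degrees=True))
E
python3 -m handwheel '[[[-0.01,0,-0.028],[0,0,0]],[[-0.03,0,-0.08],[0,0,0]],[[-0.05,0,-0.14],[0,0,0]],[[-0.082,0,-0.226],[0,0,0]],[[-0.082,0,-0.226],[0,0,0]],[[-0.082,0,-0.226],[0,0,0]],[[-0.082,0,-0.226],[0,0,0]]]'
```

```text
origin pred [5.84569155e-01 5.25241747e-03 3.83336656e-04]
589 [-0.0402  0.0064  0.0512] [-0.0461 -0.0034  0.0404]
-0.03 0.0512 -0.041
-0.015 0.052 -0.0414
0 0.0512 -0.0371
0.015 0.0521 -0.0415
0.03 0.0516 -0.042
((0.5886309146881104, 0.0008186846971511841), (0.08942802250385284, 0.0938386544585228), 70.52879333496094)
[ 1.59978577e+02  9.88397733e-02 -5.65081436e-02]
time_s: 3.5
position: [0.4992, 0.0361, 0.1561]
tool_rot: [[-0.883, 0.345, 0.318], [0.325, 0.938, -0.116], [-0.339, 0.001, -0.941]]
ft_force: [0.5, -0.4, -1.1]
grip_width: 0.0169
gripper_force: 97.7
```

```bash
cat >> h.py <<'E'
G[0]=-.098
TH=-8.95;O=np.array([.5216,-.2256,0])+S(TH).apply([.0075,.0005,0])
def tr(x,y,z): return O+S(TH).apply([x,y,z])
def info(T=None):
    s=observe();R=Ro.from_matrix(s["tool_rot"]);A=R*tool(20).inv();o=s["position"]-A.apply(G+.0187*tool(20).as_matrix()[:,2])
    l=S(TH).inv().apply(o-O);print("scoop tray-local",l.round(4),"world",o.round(4),"heading/pitch/roll",A.as_euler('ZYX',degrees=True).round(2),"F",s["ft_force"].round(1),"t",s["time_s"],s["gripper_force"])
E
python3 - <<'E'
from h import *
info();p,R=scoop_pose(tr(-.07,0,.10),TH,0);rel(p,R);p,R=scoop_pose(tr(-.07,0,.045),TH,0);rel(p,R)
E
```

```text
scoop tray-local [0.0193 0.2367 0.1184] world [0.585  0.0046 0.1184] heading/pitch/roll [-20.2    0.21   0.04] F [ 0.5 -0.4 -1.1] t 3.5 97.65483856201172
d [0.0874, -0.5349, 0.0079] w [-0.0211, -0.0011, -0.0589] minrows 5.4
d [0.1247, -0.535, 0.1114] w [-0.0211, -0.0011, -0.0589] minrows 5.6
```

```bash
python3 -m handwheel '[[[0.02,-0.1,0.002],[-0.005,0,-0.012]],[[0.035,-0.2,0.004],[-0.01,0,-0.025]],[[0.05,-0.3,0.005],[-0.014,0,-0.037]],[[0.07,-0.4,0.007],[-0.018,-0.001,-0.05]],[[0.087,-0.5,0.008],[-0.021,-0.001,-0.059]],[[0.087,-0.535,0.008],[-0.021,-0.001,-0.059]],[[0.087,-0.535,0.008],[-0.021,-0.001,-0.059]],[[0.1,-0.535,0.05],[-0.021,-0.001,-0.059]],[[0.125,-0.535,0.111],[-0.021,-0.001,-0.059]],[[0.125,-0.535,0.111],[-0.021,-0.001,-0.059]]]'
python3 - <<'E'
from h import *
p,d=get_image("top");cv2.imwrite("pics/d.png",cv2.convertScaleAbs(cv2.resize(p[190:300,290:400,::-1],None,fx=5,fy=5,interpolation=cv2.INTER_CUBIC),alpha=1.5))
info()
for z in (.02,.006): p,R=scoop_pose(tr(-.07,0,z),TH,0);rel(p,R)
E
```

```text
time_s: 4.5
position: [0.3688, -0.199, 0.0804]
tool_rot: [[-0.929, 0.155, 0.335], [0.148, 0.988, -0.046], [-0.338, 0.007, -0.941]]
ft_force: [0.4, 0.1, -1.1]
grip_width: 0.0165
gripper_force: 98.3
scoop tray-local [-0.07    0.0016  0.0446] world [ 0.4602 -0.2138  0.0446] heading/pitch/roll [-8.92  0.1   0.26] F [ 1.1 -0.5 -1.2] t 4.55 98.26406121253967
d [0.0169, -0.0031, 0.0465] w [0.0014, -0.0005, -0.0004] minrows 0.5
d [0.0264, -0.0032, 0.0728] w [0.0014, -0.0005, -0.0004] minrows 0.8
```

View pics/d.png

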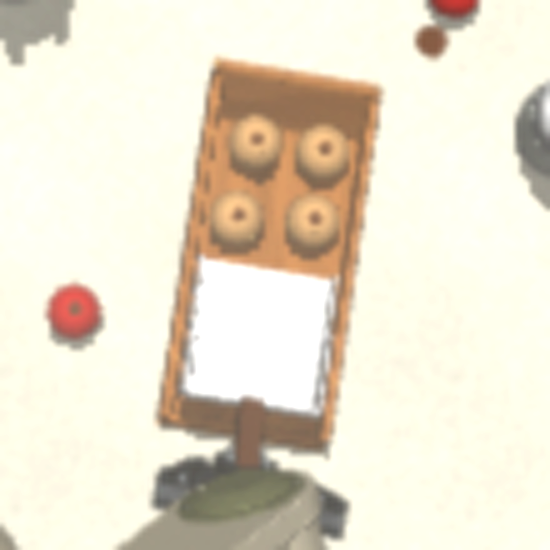

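The scoop is centred between the tray walls and its lip (y≈262) sits short of the near beads (y≈218). Lowering it.

```bash
python3 -m handwheel '[[[0.008,-0.003,0.023],[0.001,0,0]],[[0.017,-0.003,0.046],[0.001,0,0]],[[0.02,-0.003,0.056],[0.001,0,0]],[[0.023,-0.003,0.065],[0.001,0,0]],[[0.026,-0.003,0.072],[0.001,0,0]],[[0.026,-0.003,0.073],[0.001,0,0]]]'
python3 - <<'E'
from h import *
info()
for x,z,pi in ((-.07,.004,1),(.03,.004,1)): p,R=scoop_pose(tr(x,0,z),TH,pi);rel(p,R)
E
```

```text
time_s: 5.15
position: [0.3708, -0.2027, 0.0452]
tool_rot: [[-0.927, 0.156, 0.34], [0.145, 0.988, -0.057], [-0.345, -0.003, -0.939]]
ft_force: [-0.9, 0.1, -1.7]
grip_width: 0.0167
gripper_force: 98.3
scoop tray-local [-0.0683 -0.0015  0.008 ] world [ 0.4614 -0.2171  0.008 ] heading/pitch/roll [-8.98 -0.18 -0.17] F [-0.9  0.1 -1.7] t 5.15 98.33816528320312
d [0.0031, 0.0027, 0.0034] w [-0.0009, 0.0066, 0.0002] minrows 0.1
d [-0.1846, 0.0028, 0.0724] w [-0.0009, 0.0066, 0.0002] minrows 2.0
```

```bash
python3 -m handwheel '[[[0.003,0.002,0.004],[-0.001,0.006,0]],[[0.003,0.002,0.008],[-0.001,0.006,0]],[[0.003,0.002,0.008],[-0.001,0.006,0]]]'
python3 - <<'E'
from h import *
info()
for x,z,pi in ((-.07,.004,1),(.03,.004,1)): p,R=scoop_pose(tr(x,0,z),TH,pi);rel(p,R)
E
```

```text
time_s: 5.45
position: [0.371, -0.202, 0.042]
tool_rot: [[-0.933, 0.155, 0.325], [0.146, 0.988, -0.053], [-0.329, -0.002, -0.944]]
ft_force: [-7.2, 3.8, 15.9]
grip_width: 0.0168
gripper_force: 101.7
scoop tray-local [-0.0688 -0.0006  0.0033] world [ 0.461  -0.2162  0.0033] heading/pitch/roll [-8.93  0.78 -0.1 ] F [-7.2  3.8 15.9] t 5.45 101.67758703231812
d [0.0012, 0.0011, -0.0026] w [-0.0005, 0.0012, 0.0003] minrows 0.0
d [-0.1876, 0.0011, 0.0632] w [-0.0005, 0.0012, 0.0003] minrows 2.0
```

```bash
python3 -m handwheel '[[[-0.017,0.001,0.005],[0,0,0]],[[-0.034,0.001,0.011],[0,0,0]],[[-0.051,0.001,0.017],[0,0,0]],[[-0.068,0.001,0.023],[0,0,0]],[[-0.085,0.001,0.029],[0,0,0]],[[-0.102,0.001,0.035],[0,0,0]],[[-0.119,0.001,0.041],[0,0,0]],[[-0.136,0.001,0.047],[0,0,0]],[[-0.153,0.001,0.052],[0,0,0]],[[-0.165,0.001,0.056],[0,0,0]]]'
python3 - <<'E'
from h import *
info()
p,d=get_image("top");cv2.imwrite("pics/e.png",cv2.convertScaleAbs(cv2.resize(p[190:270,310:390,::-1],None,fx=6,fy=6,interpolation=cv2.INTER_CUBIC),alpha=1.3))
for x,z,pi in ((.02,.004,1),(.04,.004,1)): p,R=scoop_pose(tr(x,0,z),TH,pi);rel(p,R)
E
```

```text
time_s: 6.45
position: [0.4576, -0.2152, 0.0423]
tool_rot: [[-0.933, 0.155, 0.324], [0.146, 0.988, -0.052], [-0.329, -0.001, -0.944]]
ft_force: [-6.4, -0.4, 9.4]
grip_width: 0.0166
gripper_force: 100.4
scoop tray-local [ 0.0187 -0.0002  0.0035] world [ 0.5475 -0.2294  0.0035] heading/pitch/roll [-8.92  0.82 -0.08] F [-6.4 -0.4  9.4] t 6.45 100.43205499649048
d [-0.0019, 0.0006, -0.0008] w [-0.0004, 0.0012, 0.0003] minrows 0.0
d [-0.0397, 0.0006, 0.0123] w [-0.0004, 0.0012, 0.0003] minrows 0.4
```

View pics/e.png

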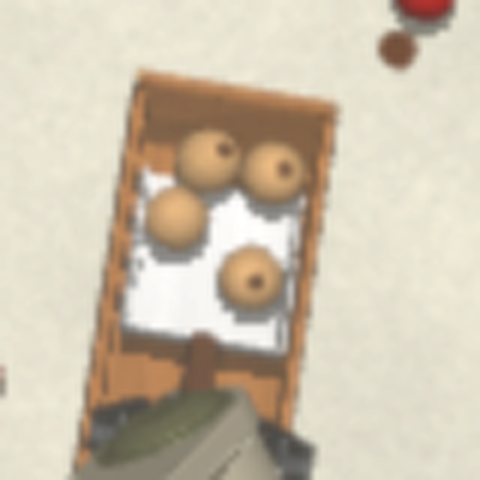

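The near beads are on the bed at (175,217) and (250,275). The far ones at (210,160) and (273,172) are tipping against the slope, so I'll push on, climb the slope and tilt back.

```bash
python3 - <<'E'
from h import *
for x,z,pi in ((.037,.004,1),(.049,.012,-7),(.060,.022,-15),(.058,.03,-22),(.058,.10,-25)): p,R=scoop_pose(tr(x,0,z),TH,pi);rel(p,R)
E
```

```text
d [-0.034, 0.0006, 0.0104] w [-0.0004, 0.0012, 0.0003] minrows 0.4
d [-0.0448, 0.0006, 0.0248] w [-0.0004, -0.0433, 0.0003] minrows 0.9
d [-0.0582, 0.0006, 0.0369] w [-0.0003, -0.0877, 0.0004] minrows 1.8
d [-0.0502, 0.0006, 0.0428] w [-0.0003, -0.1266, 0.0004] minrows 2.7
d [-0.0931, 0.0004, -0.0796] w [-0.0003, -0.1433, 0.0004] minrows 3.0
```

```bash
python3 -m handwheel '[[[-0.011,0,0.0035],[0,0,0]],[[-0.023,0,0.007],[0,0,0]],[[-0.034,0,0.0105],[0,0,0]],[[-0.04,0,0.018],[0,-0.02,0]],[[-0.045,0,0.025],[0,-0.043,0]],[[-0.052,0,0.031],[0,-0.065,0]],[[-0.058,0,0.037],[0,-0.088,0]],[[-0.05,0,0.042],[0,-0.127,0]],[[-0.05,0,0.042],[0,-0.127,0]],[[-0.05,0,0.042],[0,-0.127,0]]]'
python3 - <<'E'
from h import *
info()
p,d=get_image("top");cv2.imwrite("pics/f.png",cv2.convertScaleAbs(cv2.resize(p[190:270,310:390,::-1],None,fx=6,fy=6,interpolation=cv2.INTER_CUBIC),alpha=1.3))
p,R=scoop_pose(tr(.058,0,.03),TH,-22);rel(p,R)
p,R=scoop_pose(tr(.058,0,.14),TH,-25);rel(p,R)
E
```

```text
time_s: 7.5
position: [0.5388, -0.2088, 0.1017]
tool_rot: [[-0.784, 0.183, 0.593], [0.144, 0.983, -0.113], [-0.604, -0.004, -0.797]]
ft_force: [0.3, -0.2, -2.7]
grip_width: 0.0165
gripper_force: 98.8
scoop tray-local [0.1054 0.0159 0.0929] world [ 0.6357 -0.2269  0.0929] heading/pitch/roll [-10.5  -17.14  -0.21] F [ 0.3 -0.2 -2.7] t 7.5 98.77811551094055
d [0.1624, -0.0394, 0.0569] w [-0.0066, -0.0268, -0.0061] minrows 1.8
d [0.0355, -0.0402, -0.11] w [-0.0068, -0.0435, -0.0059] minrows 1.2
```

View pics/f.png

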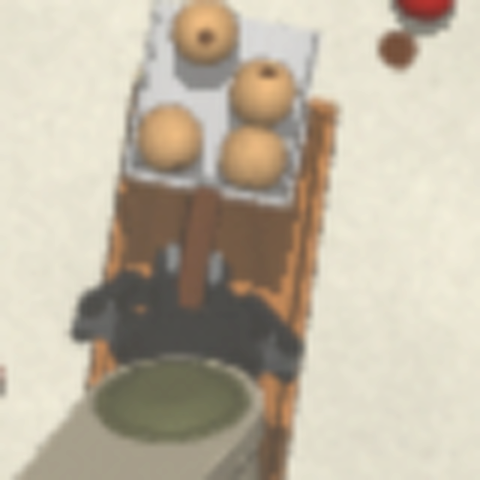

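All four beads are on the scoop, at (205,33), (262,92), (170,137) and (252,157). The arm hit its wrist range and drifted up, though. I'll raise it, which frees the wrist, and tilt back more.

```bash
python3 - <<'E'
from h import *
print(observe()["q"].round(1));info()
p,R=scoop_pose(tr(.085,0.008,.19),-10,-20);rel(p,R)
p,R=scoop_pose(tr(.085,0.008,.22),-10,-27);rel(p,R)
E
```

```text
[ -41.    24.2  108.3   52.3   22.6 -165.2]
scoop tray-local [0.1056 0.0158 0.0933] world [ 0.6359 -0.2271  0.0933] heading/pitch/roll [-10.49 -17.18  -0.23] F [ 0.4 -0.2 -1.8] t 7.55 98.78450274467468
d [-0.0779, -0.0195, -0.1712] w [-0.0029, -0.0157, -0.0016] minrows 1.9
d [-0.1, -0.0196, -0.1995] w [-0.003, -0.0546, -0.0015] minrows 2.2
```

```bash
python3 - <<'E'
from h import *
for o,h,pi in (((.61,-.215,.15),-14,-18),((.56,-.20,.20),-20,-22),((.52,-.18,.22),-22,-27)):
    p,R=scoop_pose(o,h,pi);rel(p,R)
E
```

```text
d [-0.0229, 0.0256, -0.1215] w [0.0107, -0.0045, 0.0159] minrows 1.3
d [0.0062, 0.0571, -0.2519] w [0.0325, -0.0266, 0.0412] minrows 2.6
d [0.0594, 0.0883, -0.3209] w [0.0418, -0.0543, 0.0481] minrows 3.4
```

```bash
python3 -m handwheel '[[[-0.008,0.008,-0.04],[0.003,-0.002,0.005]],[[-0.016,0.017,-0.08],[0.007,-0.003,0.01]],[[-0.023,0.026,-0.122],[0.011,-0.005,0.016]],[[-0.013,0.036,-0.165],[0.018,-0.012,0.024]],[[-0.003,0.047,-0.21],[0.025,-0.019,0.033]],[[0.006,0.057,-0.252],[0.032,-0.027,0.041]],[[0.032,0.072,-0.287],[0.037,-0.04,0.045]],[[0.059,0.088,-0.321],[0.042,-0.054,0.048]],[[0.059,0.088,-0.321],[0.042,-0.054,0.048]]]'
python3 - <<'E'
from h import *
print(observe()["q"].round(1));info()
p,d=get_image("side");cv2.imwrite("pics/g.png",cv2.convertScaleAbs(p[60:360,140:540,::-1],alpha=1.3))
E
```

```text
time_s: 8.45
position: [0.4258, -0.1412, 0.2099]
tool_rot: [[-0.635, 0.376, 0.675], [0.258, 0.927, -0.274], [-0.728, 0.0, -0.686]]
ft_force: [-0.4, -0.9, -2.9]
grip_width: 0.0166
gripper_force: 98.6
[ -42.4   -0.   123.8   53.    18.4 -155.8]
scoop tray-local [-0.0192  0.0455  0.2177] world [ 0.5172 -0.1783  0.2177] heading/pitch/roll [-22.1  -26.72   0.03] F [-0.4 -0.9 -2.9] t 8.45 98.60615015029907
```

View pics/g.png

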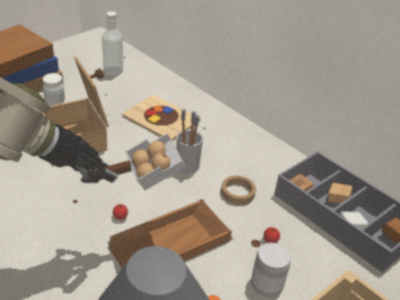

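Picture: all four beads are nested at the back of the scoop, around (152,155), and the tray is empty. Now carrying them to the box.

```bash
cat >> h.py <<'E'
B=np.array([.5585,.257,0]);BH=-14.5
def bx(x,y,z): return B+S(BH).apply([x,y,z])
def lip(x,y,z,h,pi): return bx(x,y,z)-S(h,pi).apply([.05,0,0])
E
python3 - <<'E'
from h import *
p,R=scoop_pose((.50,.05,.23),-14,-25);rel(p,R)
o=lip(-.02,0,.2,-5,-22);print(o)
E
```

```text
d [0.1195, 0.3839, -0.17] w [-0.0324, 0.0098, -0.0313] minrows 4.4
[0.49295427 0.26604807 0.18126967]
```

```bash
python3 -m handwheel '[[[0.004,0.015,-0.007],[-0.001,0,-0.001]],[[0.015,0.05,-0.022],[-0.004,0.001,-0.004]],[[0.03,0.1,-0.044],[-0.008,0.002,-0.008]],[[0.047,0.15,-0.067],[-0.012,0.004,-0.012]],[[0.062,0.2,-0.089],[-0.017,0.005,-0.016]],[[0.078,0.25,-0.111],[-0.021,0.006,-0.02]],[[0.093,0.3,-0.133],[-0.025,0.008,-0.025]],[[0.107,0.345,-0.153],[-0.029,0.009,-0.028]],[[0.117,0.375,-0.166],[-0.032,0.01,-0.031]],[[0.12,0.384,-0.17],[-0.032,0.01,-0.031]]]'
python3 - <<'E'
from h import *
print(observe()["q"].round(1));info()
p,R=scoop_pose(lip(-.02,0,.2,-5,-22),-5,-22);rel(p,R)
E
```

```text
time_s: 9.5
position: [0.4057, 0.0737, 0.2254]
tool_rot: [[-0.685, 0.244, 0.686], [0.171, 0.97, -0.174], [-0.708, -0.002, -0.707]]
ft_force: [0.5, -0.7, -2.9]
grip_width: 0.0166
gripper_force: 98.8
[  0.3  -3.  121.8 -31.5  19.9 -49.8]
scoop tray-local [-0.0701  0.2682  0.2303] world [0.5015 0.0496 0.2303] heading/pitch/roll [-14.1  -25.04  -0.11] F [ 0.5 -0.7 -2.9] t 9.5 98.7783694267273
d [0.1463, 0.3843, -0.0237] w [-0.0354, 0.0168, -0.0365] minrows 4.1
```

```bash
python3 -m handwheel '[[[0.006,0.015,-0.001],[-0.001,0.001,-0.001]],[[0.019,0.05,-0.003],[-0.005,0.002,-0.005]],[[0.038,0.1,-0.006],[-0.009,0.004,-0.009]],[[0.057,0.15,-0.009],[-0.014,0.006,-0.014]],[[0.076,0.2,-0.012],[-0.018,0.009,-0.019]],[[0.095,0.25,-0.015],[-0.023,0.011,-0.024]],[[0.114,0.3,-0.018],[-0.028,0.013,-0.028]],[[0.131,0.345,-0.021],[-0.032,0.015,-0.033]],[[0.143,0.375,-0.023],[-0.035,0.017,-0.036]],[[0.146,0.384,-0.024],[-0.035,0.017,-0.036]]]'
python3 - <<'E'
from h import *
print(observe()["q"].round(1));info()
for x,z,pi in ((-.01,.125,-10),(0,.10,5),(.005,.09,20),(.01,.08,35),(.012,.075,50),(.015,.075,62)):
    p,R=scoop_pose(lip(x,0,z,-5,pi),-5,pi);print(pi);rel(p,R)
E
```

```text
time_s: 10.5
position: [0.3943, 0.2754, 0.1814]
tool_rot: [[-0.741, 0.087, 0.666], [0.065, 0.996, -0.058], [-0.669, 0.001, -0.743]]
ft_force: [-0.4, 0.0, -2.9]
grip_width: 0.0166
gripper_force: 98.9
[ 33.8  12.3 111.9 -52.4  31.9 -11.4]
scoop tray-local [-0.1125  0.4814  0.1809] world [0.4929 0.2668 0.1809] heading/pitch/roll [ -5.03 -21.97   0.05] F [-0.4  0.  -2.9] t 10.5 98.89857530593872
-10
d [0.0451, -0.0049, 0.0781] w [0.0001, 0.0665, -0.0002] minrows 1.4
5
d [0.0018, -0.0082, 0.0838] w [0.0002, 0.1498, -0.0002] minrows 3.1
20
d [-0.0637, -0.0098, 0.0782] w [0.0002, 0.2332, -0.0002] minrows 4.9
35
d [-0.1338, -0.0114, 0.092] w [0.0002, 0.3165, -0.0001] minrows 6.6
50
d [-0.2055, -0.012, 0.1144] w [0.0002, 0.3998, -0.0001] minrows 8.4
62
d [-0.2663, -0.013, 0.1421] w [0.0003, 0.4665, -0.0001] minrows 9.8
```

```bash
python3 - <<'E'
from h import *
for x,z,pi in ((-.025,.12,-10),(-.025,.10,3),(-.03,.088,15),(-.03,.082,30),(-.032,.08,42),(-.032,.08,54)):
    p,R=scoop_pose(lip(x,0,z,-5,pi),-5,pi);print(pi);rel(p,R)
E
```

```text
-10
d [0.0738, 0.0, 0.0657] w [0.0001, 0.0665, -0.0002] minrows 1.4
3
d [0.0474, 0.0001, 0.0558] w [0.0002, 0.1387, -0.0002] minrows 2.9
15
d [0.0149, 0.0017, 0.0419] w [0.0002, 0.2054, -0.0002] minrows 4.3
30
d [-0.0522, 0.0018, 0.0366] w [0.0002, 0.2887, -0.0001] minrows 6.1
42
d [-0.1078, 0.0025, 0.0399] w [0.0002, 0.3554, -0.0001] minrows 7.4
54
d [-0.167, 0.0025, 0.0556] w [0.0003, 0.4221, -0.0001] minrows 8.8
```

```bash
python3 -m handwheel '[[[0.037,0,0.033],[0,0.033,0]],[[0.074,0,0.066],[0,0.066,0]],[[0.06,0,0.061],[0,0.103,0]],[[0.047,0,0.056],[0,0.139,0]],[[0.031,0,0.049],[0,0.172,0]],[[0.015,0.001,0.042],[0,0.205,0]],[[-0.019,0.002,0.039],[0,0.247,0]],[[-0.052,0.002,0.037],[0,0.289,0]],[[-0.08,0.002,0.038],[0,0.322,0]],[[-0.108,0.002,0.04],[0,0.355,0]]]'
python3 - <<'E'
from h import *
print(observe()["q"].round(1));info()
p,R=scoop_pose(lip(-.032,0,.08,-5,54),-5,54);rel(p,R)
E
```

```text
time_s: 11.5
position: [0.4486, 0.2692, 0.2039]
tool_rot: [[-0.923, 0.09, -0.374], [0.084, 0.996, 0.034], [0.376, -0.0, -0.927]]
ft_force: [-0.3, 0.4, -1.9]
grip_width: 0.0169
gripper_force: 98.9
[ 14.3  29.2  69.8   7.3 101.8 -70.3]
scoop tray-local [-0.1138  0.4797  0.1147] world [0.4913 0.2653 0.1147] heading/pitch/roll [-5.200e+00  4.206e+01 -3.000e-02] F [-0.3  0.4 -1.9] t 11.5 98.86874914169312
d [-0.0388, 0.0055, -0.0431] w [0.0004, 0.0663, -0.0009] minrows 1.4
```

```bash
python3 -m handwheel '[[[-0.02,0.002,-0.02],[0,0.033,0]],[[-0.039,0.005,-0.043],[0,0.066,0]],[[-0.039,0.005,-0.043],[0,0.066,0]],[[-0.039,0.005,-0.043],[0,0.066,0]],[[-0.039,0.005,-0.043],[0,0.066,0]]]'
python3 - <<'E'
from h import *
print(observe()["q"].round(1));info()
p,d=get_image("side");cv2.imwrite("pics/h1.png",p[:,:,::-1])
p,d=get_image("top");cv2.imwrite("pics/h2.png",p[:,:,::-1]);P=cloud("top",d);L=S(BH).inv().apply((P-B).reshape(-1,3)).reshape(P.shape)
m=(abs(L[...,0])<.065)&(abs(L[...,1])<.075)&(L[...,2]>-.01)&(L[...,2]<.06)
hsv=cv2.cvtColor(p,cv2.COLOR_RGB2HSV)
print(m.sum(),np.percentile(L[m][:,2],[5,25,50,75,95]).round(3))
E
```

```text
time_s: 12.0
position: [0.4728, 0.2703, 0.2161]
tool_rot: [[-0.829, 0.088, -0.553], [0.073, 0.996, 0.049], [0.555, 0.0, -0.832]]
ft_force: [-0.4, -1.0, -1.6]
grip_width: 0.0166
gripper_force: 98.9
[ 12.6  36.1  59.   10.9 116.9 -70.2]
scoop tray-local [-0.1088  0.4835  0.1201] world [0.4968 0.2683 0.1201] heading/pitch/roll [-5.04e+00  5.37e+01  3.00e-02] F [-0.4 -1.  -1.6] t 12.0 98.91598463058472
357 [-0.002  0.003  0.007  0.013  0.043]
```

```bash
python3 - <<'E'
from h import *
for o,h,pi in (((.47,.26,.20),-5,40),((.44,.19,.22),-8,20),((.43,.08,.22),-10,0)):
    p,R=scoop_pose(o,h,pi);rel(p,R)
E
```

```text
d [0.1583, -0.0214, -0.0652] w [0.0003, -0.0761, -0.0] minrows 1.7
d [0.2417, -0.1585, -0.0071] w [-0.0046, -0.1872, 0.0161] minrows 3.9
d [0.2401, -0.3712, 0.0615] w [-0.0031, -0.2981, 0.0284] minrows 6.3
```

```bash
python3 -m handwheel '[[[0.08,-0.01,-0.033],[0,-0.038,0]],[[0.158,-0.021,-0.065],[0,-0.076,0]],[[0.2,-0.09,-0.036],[-0.002,-0.13,0.008]],[[0.242,-0.158,-0.007],[-0.005,-0.187,0.016]],[[0.242,-0.21,0.01],[-0.004,-0.215,0.02]],[[0.241,-0.265,0.03],[-0.003,-0.243,0.022]],[[0.24,-0.32,0.045],[-0.003,-0.27,0.025]],[[0.24,-0.371,0.061],[-0.003,-0.298,0.028]],[[0.24,-0.371,0.061],[-0.003,-0.298,0.028]],[[0.24,-0.371,0.061],[-0.003,-0.298,0.028]]]'
python3 - <<'E'
from h import *
print(observe()["q"].round(1));info()
p,d=get_image("side");cv2.imwrite("pics/i1.png",p[:,:,::-1]);np.save("pics/i1.npy",d)
p,d=get_image("top");cv2.imwrite("pics/i2.png",p[:,:,::-1]);np.save("pics/i2.npy",d)
a=p[185:275,165:305,::-1];a=cv2.resize(a,(790,508),interpolation=cv2.INTER_CUBIC);cv2.imwrite("pics/i.png",cv2.convertScaleAbs(a,alpha=1.6))
P=cloud("top",d);L=S(BH).inv().apply((P-B).reshape(-1,3)).reshape(P.shape)
m=(abs(L[...,0])<.068)&(abs(L[...,1])<.077)&(L[...,2]>.025)&(L[...,2]<.06)
n,lab,st,ce=cv2.connectedComponentsWithStats(m.astype(np.uint8))
for i in range(1,n): print(st[i,4],L[lab==i].mean(0).round(3))
E
```

```text
time_s: 13.1
position: [0.3399, 0.0959, 0.2577]
tool_rot: [[-0.926, 0.173, 0.336], [0.163, 0.985, -0.059], [-0.341, 0.0, -0.94]]
ft_force: [0.7, -0.7, -1.6]
grip_width: 0.0169
gripper_force: 98.9
[ -1.5  -8.3 108.2  -3.3  60.4 -80.3]
scoop tray-local [-0.1455  0.2872  0.2202] world [0.4301 0.08   0.2202] heading/pitch/roll [-9.99  0.07  0.01] F [ 0.7 -0.7 -1.6] t 13.1 98.91575932502747
88 [0.045 0.054 0.04 ]
3 [ 0.065 -0.069  0.045]
1 [0.021 0.077 0.042]
94 [0.019 0.002 0.039]
1 [-0.012  0.075  0.058]
1 [-0.035  0.076  0.037]
1 [-0.048  0.077  0.049]
89 [-0.051  0.014  0.039]
1 [-0.064  0.076  0.03 ]
86 [-0.052 -0.056  0.039]
```

All four beads are in the box (four clusters at 40 mm height). Now putting the scoop in the tray.

```bash
python3 - <<'E'
from h import *
p,R=scoop_pose(tr(-.01,0,.12),TH,0);rel(p,R)
p,R=scoop_pose(tr(-.01,0,.05),TH,0);rel(p,R)
E
```

```text
d [-0.1934, -0.5744, 0.2835] w [-0.0018, -0.0004, -0.005] minrows 6.7
d [-0.1456, -0.5744, 0.4151] w [-0.0018, -0.0004, -0.005] minrows 7.2
```

```bash
python3 -m handwheel '[[[-0.024,-0.072,0.036],[0,0,-0.001]],[[-0.048,-0.144,0.071],[0,0,-0.001]],[[-0.073,-0.215,0.106],[-0.001,0,-0.002]],[[-0.097,-0.287,0.142],[-0.001,0,-0.002]],[[-0.121,-0.359,0.177],[-0.001,0,-0.003]],[[-0.145,-0.431,0.213],[-0.001,0,-0.004]],[[-0.17,-0.503,0.248],[-0.002,0,-0.005]],[[-0.193,-0.574,0.283],[-0.002,0,-0.005]],[[-0.193,-0.574,0.283],[-0.002,0,-0.005]]]'
python3 - <<'E'
from h import *
info()
for z in (.045,.016,.007):p,R=scoop_pose(tr(-.01,0,z),TH,0);rel(p,R)
E
```

```text
time_s: 14.1
position: [0.4296, -0.2148, 0.1555]
tool_rot: [[-0.929, 0.158, 0.335], [0.149, 0.987, -0.053], [-0.339, 0.0, -0.941]]
ft_force: [-0.1, 0.2, -2.4]
grip_width: 0.0172
gripper_force: 99.0
scoop tray-local [-0.0086 -0.0044  0.1178] world [ 0.5199 -0.2293  0.1178] heading/pitch/roll [-9.09  0.17  0.02] F [-0.1  0.2 -2.4] t 14.1 98.9917802810669
d [0.0525, 0.0083, 0.1364] w [-0.0001, -0.001, -0.0008] minrows 1.5
d [0.0722, 0.0082, 0.191] w [-0.0001, -0.001, -0.0008] minrows 2.0
d [0.0783, 0.0082, 0.2079] w [-0.0001, -0.001, -0.0008] minrows 2.2
```

```bash
python3 -m handwheel '[[[0.017,0.008,0.045],[0,-0.001,-0.001]],[[0.035,0.008,0.09],[0,-0.001,-0.001]],[[0.052,0.008,0.136],[0,-0.001,-0.001]],[[0.052,0.008,0.136],[0,-0.001,-0.001]],[[0.052,0.008,0.136],[0,-0.001,-0.001]],[[0.052,0.008,0.136],[0,-0.001,-0.001]]]'
python3 - <<'E'
from h import *
info()
for z in (.016,.006):p,R=scoop_pose(tr(-.01,0,z),TH,0);rel(p,R)
E
```

```text
time_s: 14.7
position: [0.428, -0.2068, 0.0854]
tool_rot: [[-0.928, 0.152, 0.34], [0.142, 0.988, -0.054], [-0.345, -0.002, -0.939]]
ft_force: [0.7, -0.3, -1.9]
grip_width: 0.0167
gripper_force: 98.9
scoop tray-local [-0.0112  0.0037  0.0482] world [ 0.5186 -0.2208  0.0482] heading/pitch/roll [-8.76 -0.16 -0.11] F [ 0.7 -0.3 -1.9] t 14.7 98.8677978515625
d [0.0196, -0.0069, 0.0609] w [-0.0002, 0.0009, 0.0012] minrows 0.6
d [0.0265, -0.0068, 0.0796] w [-0.0002, 0.0009, 0.0012] minrows 0.8
```

```bash
python3 -m handwheel '[[[0.005,-0.007,0.015],[0,0.001,0.001]],[[0.01,-0.007,0.03],[0,0.001,0.001]],[[0.015,-0.007,0.046],[0,0.001,0.001]],[[0.02,-0.007,0.061],[0,0.001,0.001]],[[0.022,-0.007,0.068],[0,0.001,0.001]],[[0.025,-0.007,0.074],[0,0.001,0.001]],[[0.027,-0.007,0.08],[0,0.001,0.001]],[[0.027,-0.007,0.08],[0,0.001,0.001]],[[0.027,-0.007,0.08],[0,0.001,0.001]]]'
python3 - <<'E'
from h import *
info()
p,R=scoop_pose(tr(-.01,0,.0045),TH,0);rel(p,R)
E
```

```text
time_s: 15.6
position: [0.4279, -0.2104, 0.0422]
tool_rot: [[-0.929, 0.156, 0.337], [0.147, 0.988, -0.053], [-0.341, -0.0, -0.94]]
ft_force: [1.5, 0.5, 0.6]
grip_width: 0.0166
gripper_force: 99.2
scoop tray-local [-0.0109 -0.0001  0.0046] world [ 0.5183 -0.2247  0.0046] heading/pitch/roll [-8.97  0.08 -0.01] F [1.5 0.5 0.6] t 15.6 99.24589276313782
d [-0.0014, 0.0001, 0.0011] w [-0.0001, -0.0004, -0.0001] minrows 0.0
```

```bash
python3 -m handwheel '[[[0,0,0.002],[0,0,0]],[[0,0,0.002],[0,0,0]],[[0,0,0.002],[0,0,0]]]'; python3 -m handwheel '[[[0,0,0],[0,0,0]],[[0,0,0],[0,0,0]],[[0,0,0],[0,0,0]],[[0,0,0],[0,0,0]],[[0,0,0],[0,0,0]],[[0,0,0],[0,0,0]]]' 0.6
```

```text
time_s: 15.9
position: [0.4282, -0.2105, 0.0419]
tool_rot: [[-0.928, 0.156, 0.337], [0.146, 0.988, -0.054], [-0.342, -0.001, -0.94]]
ft_force: [-6.0, 1.9, 13.2]
grip_width: 0.017
gripper_force: 101.5
time_s: 16.5
position: [0.428, -0.2102, 0.0409]
tool_rot: [[-0.929, 0.156, 0.336], [0.147, 0.988, -0.053], [-0.34, 0.0, -0.94]]
ft_force: [0.4, 0.2, -0.5]
grip_width: 0.0511
gripper_force: 0.0
```

```bash
python3 -m handwheel '[[[0,0,-0.02],[0,0,0]],[[0,0,-0.06],[0,0,0]],[[0,0,-0.12],[0,0,0]],[[0,0,-0.2],[0,0,0]],[[0,0,-0.28],[0,0,0]],[[0,0,-0.36],[0,0,0]],[[0,0,-0.36],[0,0,0]],[[0,0,-0.36],[0,0,0]]]'
python3 - <<'E'
from h import *
# lid geometry from saved frames (box frame)
for n,f in(("top","i2"),("side","i1")):
    P=cloud(n,np.load(f"pics/{f}.npy"));L=S(BH).inv().apply((P-B).reshape(-1,3))
    m=(L[:,0]>-.0)&(L[:,0]<.16)&(abs(L[:,1])<.09)&(L[:,2]>.09)&(L[:,2]<.3);q=L[m];print(n,len(q),q[:,2].max())
    for z in np.arange(.09,.25,.02):
        t=q[abs(q[:,2]-z)<.01]
        if len(t)>5:print(z.round(2),len(t),np.percentile(t[:,0],[5,50,95]).round(3),np.percentile(t[:,1],[5,50,95]).round(3))
im=cv2.imread("pics/i2.png");hsv=cv2.cvtColor(im,cv2.COLOR_BGR2HSV)
P=cloud("top",np.load("pics/i2.npy"));L=S(BH).inv().apply((P-B).reshape(-1,3)).reshape(P.shape)
m=(abs(L[...,2]-.08)<.006)&(L[...,0]<.03)&(L[...,0]>-.1)&(abs(L[...,1])<.11);q=L[m]
for nm,w in(("front",(abs(q[:,1])<.06)&(q[:,0]<-.05)),("left",(q[:,1]>.06)&(q[:,0]>-.05)),("right",(q[:,1]<-.06)&(q[:,0]>-.05))): print(nm,w.sum(),q[w].mean(0).round(4),np.polyfit(q[w][:,0],q[w][:,1],1).round(3) if nm!="front" else np.polyfit(q[w][:,1],q[w][:,0],1).round(3))
print(observe()["q"].round(1),observe()["position"])
E
```

```text
time_s: 17.3
position: [0.3672, -0.2007, 0.2109]
tool_rot: [[-0.928, 0.157, 0.337], [0.147, 0.988, -0.055], [-0.341, -0.001, -0.94]]
ft_force: [0.5, 0.3, -0.7]
grip_width: 0.0508
gripper_force: 0.0
top 370 0.23735771509911763
0.09 13 [0.075 0.076 0.077] [-0.08  -0.026  0.063]
0.11 21 [0.07  0.072 0.075] [-0.085 -0.006  0.075]
0.13 24 [0.065 0.068 0.07 ] [-0.084 -0.025  0.063]
0.15 25 [0.06  0.064 0.065] [-0.084 -0.003  0.074]
0.17 23 [0.056 0.059 0.061] [-0.084 -0.025  0.076]
0.19 32 [0.051 0.055 0.058] [-0.077  0.     0.08 ]
0.21 87 [0.047 0.063 0.089] [-0.066 -0.002  0.06 ]
0.23 145 [0.038 0.042 0.083] [-0.076 -0.004  0.071]
side 636 0.23079398787645844
0.09 28 [0.068 0.069 0.074] [-0.089 -0.024  0.068]
0.11 60 [0.063 0.066 0.071] [-0.087 -0.038  0.072]
0.13 67 [0.058 0.061 0.068] [-0.086 -0.035  0.065]
0.15 63 [0.054 0.057 0.062] [-0.086 -0.037  0.073]
0.17 64 [0.05  0.052 0.058] [-0.088 -0.035  0.065]
0.19 76 [0.045 0.048 0.064] [-0.086 -0.029  0.068]
0.21 152 [0.04  0.064 0.09 ] [-0.085 -0.009  0.056]
0.23 126 [0.039 0.042 0.047] [-0.085 -0.01   0.071]
front 42 [-0.0761 -0.0014  0.0801] [ 0.001 -0.076]
left 38 [-0.0112  0.0808  0.0794] [0.007 0.081]
right 31 [-0.0103 -0.0829  0.0796] [ 0.009 -0.083]
[ -54.1    2.1  107.4   16.6   57.3 -142.5] [ 0.36718628 -0.20074654  0.210925  ]
```

```bash
cat >> h.py <<'E'
def lidp(th,r=.13,clear=0,y=.045,h=.073,a=.011):
    t=np.radians(th);return bx(h-r*np.cos(t)+.008*np.sin(t)+a+clear,y,.08+r*np.sin(t)+.008*np.cos(t))
RL=S(BH)*tool(0)
E
python3 - <<'E'
from h import *
s=observe();p=lidp(78,clear=.03);print(p)
rel(s["position"]+[0,0,.12],RL)
rel(np.r_[.55,.05,.34],RL);rel(np.r_[p[:2],.34],RL)
E
```

```text
[0.66154426 0.27683146 0.20882248]
d [-0.0819, -0.0003, -0.2256] w [0.0049, 0.1107, 0.0302] minrows 2.4
d [-0.3539, 0.5522, -0.147] w [0.0049, 0.1107, 0.0302] minrows 6.7
d [-0.4944, 1.0352, -0.0967] w [0.0049, 0.1107, 0.0302] minrows 11.5
```

```bash
python3 -m handwheel '[[[-0.03,0,-0.08],[0.002,0.035,0.01]],[[-0.07,0,-0.16],[0.004,0.07,0.02]],[[-0.09,0.08,-0.22],[0.005,0.1,0.025]],[[-0.16,0.18,-0.21],[0.005,0.111,0.03]],[[-0.23,0.28,-0.19],[0.005,0.111,0.03]],[[-0.3,0.38,-0.17],[0.005,0.111,0.03]],[[-0.33,0.48,-0.155],[0.005,0.111,0.03]],[[-0.354,0.552,-0.147],[0.005,0.111,0.03]],[[-0.354,0.552,-0.147],[0.005,0.111,0.03]]]' 0 30
python3 - <<'E'
from h import *
p=lidp(78,clear=.03)
rel(np.r_[p[:2],.34],RL);rel(np.r_[p[:2],.2],RL)
E
```

```text
time_s: 18.2
position: [0.5516, 0.0532, 0.337]
tool_rot: [[-0.969, 0.246, -0.006], [0.246, 0.969, 0.002], [0.006, 0.001, -1.0]]
ft_force: [-0.1, -0.6, 1.1]
grip_width: -0.0
gripper_force: 0.0
d [-0.1031, 0.4876, -0.0063] w [0.0003, -0.002, 0.0015] minrows 5.0
d [-0.1049, 0.4873, 0.2737] w [0.0003, -0.002, 0.0015] minrows 5.7
```

```bash
python3 -m handwheel '[[[-0.02,0.08,-0.002],[0,-0.001,0.001]],[[-0.04,0.16,-0.004],[0,-0.002,0.001]],[[-0.06,0.24,-0.006],[0,-0.002,0.001]],[[-0.08,0.33,-0.006],[0,-0.002,0.001]],[[-0.09,0.41,-0.006],[0,-0.002,0.001]],[[-0.103,0.488,-0.006],[0,-0.002,0.001]],[[-0.103,0.488,-0.006],[0,-0.002,0.001]],[[-0.103,0.488,-0.006],[0,-0.002,0.001]]]'
python3 - <<'E'
from h import *
print(observe()["q"].round(1));p=lidp(78,clear=.03);rel(p,RL)
E
```

```text
time_s: 19.0
position: [0.6612, 0.2742, 0.3396]
tool_rot: [[-0.968, 0.251, -0.0], [0.251, 0.968, -0.001], [-0.0, -0.001, -1.0]]
ft_force: [0.2, -0.1, -0.6]
grip_width: 0.0001
gripper_force: 0.0
[ 1.310e+01  3.990e+01  2.500e+01 -1.000e-01  1.151e+02 -6.240e+01]
d [0.0008, 0.0056, 0.2616] w [-0.0004, 0.0001, -0.0001] minrows 2.6
```

```bash
python3 -m handwheel '[[[0,0.004,0.06],[0,0,0]],[[0,0.005,0.12],[0,0,0]],[[0,0.005,0.18],[0,0,0]],[[0,0.005,0.23],[0,0,0]],[[0,0.005,0.262],[0,0,0]],[[0,0.005,0.262],[0,0,0]],[[0,0.005,0.262],[0,0,0]]]'
python3 - <<'E'
from h import *
print(observe()["ft_force"].round(1))
for t in (78,72,66,60,54,48): rel(lidp(t),RL)
E
```

```text
time_s: 19.7
position: [0.6621, 0.2749, 0.2125]
tool_rot: [[-0.967, 0.253, 0.005], [0.253, 0.967, -0.0], [-0.004, 0.001, -1.0]]
ft_force: [-0.5, 0.2, 1.2]
grip_width: -0.0001
gripper_force: 0.0
[-0.5  0.2  1.2]
d [0.0622, 0.0033, 0.0071] w [0.0003, 0.0014, -0.0008] minrows 0.6
d [0.0889, 0.0033, 0.0124] w [0.0003, 0.0014, -0.0008] minrows 0.9
d [0.1149, 0.0032, 0.0205] w [0.0003, 0.0014, -0.0008] minrows 1.2
d [0.14, 0.0031, 0.0312] w [0.0003, 0.0014, -0.0008] minrows 1.4
d [0.1638, 0.003, 0.0445] w [0.0003, 0.0014, -0.0008] minrows 1.7
d [0.1861, 0.003, 0.0603] w [0.0003, 0.0014, -0.0008] minrows 2.0
```

```bash
python3 -m handwheel '[[[0.03,0.003,0.004],[0,0,0]],[[0.062,0.003,0.007],[0,0,0]],[[0.076,0.003,0.01],[0,0,0]],[[0.089,0.003,0.012],[0,0,0]],[[0.102,0.003,0.016],[0,0,0]],[[0.115,0.003,0.02],[0,0,0]],[[0.128,0.003,0.026],[0,0,0]],[[0.14,0.003,0.031],[0,0,0]],[[0.152,0.003,0.038],[0,0,0]],[[0.164,0.003,0.044],[0,0,0]]]'
python3 - <<'E'
from h import *
for t in (54,48,42,36,30,24): rel(lidp(t),RL)
p,d=get_image("side");P=cloud("side",d);L=S(BH).inv().apply((P-B).reshape(-1,3));m=(L[:,0]>-.09)&(L[:,0]<.09)&(L[:,1]<-.02)&(L[:,1]>-.08)&(L[:,2]>.1)&(L[:,2]<.25);q=L[m]
if len(q)>20: print(len(q),np.degrees(np.arctan2(1,-1/np.polyfit(q[:,0],q[:,2],1)[0])),q[:,2].max(),np.polyfit(q[:,0],q[:,2],1))
E
```

```text
time_s: 20.7
position: [0.5827, 0.2978, 0.189]
tool_rot: [[-0.968, 0.252, 0.004], [0.252, 0.968, -0.0], [-0.004, 0.001, -1.0]]
ft_force: [1.3, -0.3, -0.0]
grip_width: -0.0001
gripper_force: 0.4
d [-0.0017, -0.0012, -0.0017] w [0.0003, 0.0012, -0.0006] minrows 0.0
d [0.0206, -0.0013, 0.014] w [0.0003, 0.0012, -0.0006] minrows 0.2
d [0.0411, -0.0013, 0.032] w [0.0003, 0.0012, -0.0006] minrows 0.5
d [0.0596, -0.0014, 0.052] w [0.0003, 0.0012, -0.0006] minrows 0.8
d [0.0759, -0.0014, 0.0739] w [0.0003, 0.0012, -0.0006] minrows 1.1
d [0.0898, -0.0015, 0.0973] w [0.0003, 0.0012, -0.0006] minrows 1.3
178 53.2425598979115 0.209564535130276 [-1.33879974  0.1932376 ]
```

The lid has come down to about 53° with almost no force. Continuing along the arc.

```bash
python3 -m handwheel '[[[0.01,-0.001,0.006],[0,0,0]],[[0.02,-0.001,0.014],[0,0,0]],[[0.031,-0.001,0.023],[0,0,0]],[[0.041,-0.001,0.032],[0,0,0]],[[0.05,-0.001,0.042],[0,0,0]],[[0.06,-0.001,0.052],[0,0,0]],[[0.068,-0.001,0.063],[0,0,0]],[[0.076,-0.001,0.074],[0,0,0]],[[0.083,-0.001,0.085],[0,0,0]],[[0.09,-0.001,0.097],[0,0,0]]]'
python3 - <<'E'
from h import *
for t in (24,20,16,12,8,4,0,-1): rel(lidp(t),RL)
E
```

```text
time_s: 21.75
position: [0.5395, 0.3087, 0.1403]
tool_rot: [[-0.968, 0.252, 0.004], [0.252, 0.968, -0.0], [-0.004, 0.001, -1.0]]
ft_force: [-0.0, 0.0, 1.4]
grip_width: -0.0
gripper_force: 0.3
d [0.0003, -0.0006, 0.0003] w [0.0003, 0.0013, -0.0006] minrows 0.0
d [0.0082, -0.0006, 0.0166] w [0.0003, 0.0013, -0.0006] minrows 0.2
d [0.0149, -0.0006, 0.0335] w [0.0003, 0.0013, -0.0006] minrows 0.4
d [0.0204, -0.0006, 0.0508] w [0.0003, 0.0013, -0.0006] minrows 0.5
d [0.0248, -0.0007, 0.0685] w [0.0003, 0.0013, -0.0006] minrows 0.7
d [0.0278, -0.0007, 0.0864] w [0.0003, 0.0013, -0.0006] minrows 0.9
d [0.0297, -0.0007, 0.1045] w [0.0003, 0.0013, -0.0006] minrows 1.1
d [0.0299, -0.0007, 0.1091] w [0.0003, 0.0013, -0.0006] minrows 1.1
```

```bash
python3 -m handwheel '[[[0.004,0,0.008],[0,0,0]],[[0.008,0,0.017],[0,0,0]],[[0.012,0,0.025],[0,0,0]],[[0.015,0,0.033],[0,0,0]],[[0.018,0,0.042],[0,0,0]],[[0.02,0,0.051],[0,0,0]],[[0.023,0,0.06],[0,0,0]],[[0.025,0,0.068],[0,0,0]],[[0.027,0,0.078],[0,0,0]],[[0.028,0,0.086],[0,0,0]]]'; python3 -m handwheel '[[[0,0,0.004],[0,0,0]],[[0,0,0.008],[0,0,0]],[[0.001,0,0.012],[0,0,0]],[[0.001,0,0.015],[0,0,0]],[[0.001,0,0.018],[0,0,0]],[[0.001,0,0.018],[0,0,0]]]'
```

```text
time_s: 22.75
position: [0.5263, 0.3122, 0.0973]
tool_rot: [[-0.968, 0.252, 0.004], [0.252, 0.968, -0.0], [-0.004, 0.001, -1.0]]
ft_force: [-0.7, -0.1, 0.6]
grip_width: 0.0003
gripper_force: 0.3
time_s: 23.35
position: [0.5259, 0.3123, 0.0887]
tool_rot: [[-0.968, 0.252, 0.004], [0.252, 0.968, 0.0], [-0.004, 0.001, -1.0]]
ft_force: [0.1, 0.4, -0.4]
grip_width: -0.0001
gripper_force: 0.0
```

```bash
python3 -m handwheel '[[[0,0,0.001],[0,0,0]],[[0,0,0.002],[0,0,0]],[[0,0,0.003],[0,0,0]],[[0,0,0.003],[0,0,0]]]'
```

```text
time_s: 23.75
position: [0.526, 0.3123, 0.0885]
tool_rot: [[-0.968, 0.252, 0.005], [0.252, 0.968, 0.0], [-0.005, 0.002, -1.0]]
ft_force: [-3.3, -1.6, 9.3]
grip_width: -0.0001
gripper_force: 4.6
```

```bash
python3 -m handwheel '[[[0,0,0.001],[0,0,0]],[[0,0,0.002],[0,0,0]],[[0,0,0.002],[0,0,0]]]'; python3 -m handwheel '[[[0,0,-0.02],[0,0,0]],[[0,0,-0.08],[0,0,0]],[[0,0,-0.16],[0,0,0]],[[0.08,0,-0.25],[0,0,0]],[[0.16,0,-0.33],[0,0,0]],[[0.25,0,-0.35],[0,0,0]],[[0.3,0,-0.35],[0,0,0]],[[0.3,0,-0.35],[0,0,0]],[[0.3,0,-0.35],[0,0,0]]]'
python3 - <<'E'
from h import *
im=[]
for n in("side","top"):
    p,d=get_image(n);P=cloud(n,d);L=S(BH).inv().apply((P-B).reshape(-1,3));m=(abs(L[:,0])<.065)&(abs(L[:,1])<.08)&(L[:,2]>.06)&(L[:,2]<.12)
    m&=(abs(L[:,1])>.03);q=L[m];print(n,len(q),np.percentile(q[:,2],[5,50,95]).round(4),np.polyfit(q[:,0],q[:,2],1).round(4))
    im.append(p[120:400,130:530,::-1] if n=="side" else p[100:380,40:440,::-1])
    if n=="top":
        q=P[205:250,325:360];Lt=S(TH).inv().apply((P-O).reshape(-1,3));w=(abs(Lt[:,0]+.01)<.035)&(abs(Lt[:,1])<.035);z=Lt[w];print("scoop bed z fit",np.c_[z[:,:2],np.ones(len(z))].shape,np.linalg.lstsq(np.c_[z[:,:2],np.ones(len(z))],z[:,2],rcond=None)[0].round(4))
cv2.imwrite("pics/z.png",cv2.convertScaleAbs(np.hstack(im),alpha=1.3))
E
```

```text
time_s: 24.05
position: [0.5261, 0.3124, 0.0884]
tool_rot: [[-0.968, 0.252, 0.006], [0.252, 0.968, 0.0], [-0.006, 0.002, -1.0]]
ft_force: [-5.4, -1.8, 15.2]
grip_width: -0.0001
gripper_force: 7.9
time_s: 24.95
position: [0.3798, 0.3503, 0.2611]
tool_rot: [[-0.968, 0.251, 0.005], [0.251, 0.968, 0.0], [-0.005, 0.002, -1.0]]
ft_force: [0.0, 0.6, -0.1]
grip_width: 0.0002
gripper_force: 0.0
side 846 [0.0851 0.0882 0.0915] [0.0027 0.0881]
top 1022 [0.0805 0.0886 0.0968] [-0.0008  0.0886]
scoop bed z fit (362, 3) [ 0.002  -0.0074  0.0074]
```

View pics/z.png

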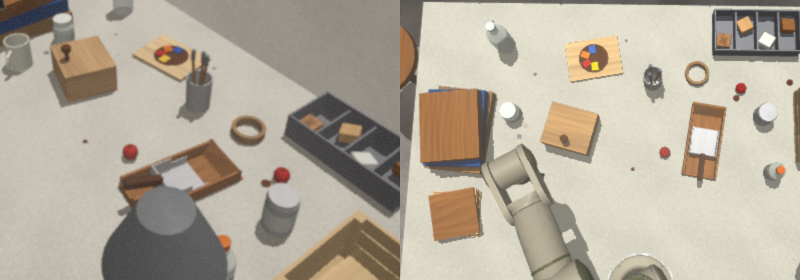

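The picture shows the lid closed flat (88 mm high, level), the scoop flat in the tray at (705,140), and the bystanders where they were. Handing in.

```bash
python3 -c "
from rig import close_job
print(close_job())"
```

```text
the job is handed in; nothing more can be done
None
```

The job is handed in at about 25 s: all four beads are in the box with the lid fully closed, the scoop lies flat in the emptied tray, and nothing else on the table appears to have moved.

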